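# Crank the lifting stage up to its stop

## Task

Fit the loose crank fully down onto the square drive shaft of the screw jack and, holding the crank's turning handle, wind the table up until the brass sleeve standing on it is nipped snugly under the stop pin: go on until the crank clearly stiffens, then stop, without forcing it. Leave the crank sitting on the shaft and the sleeve upright; do not touch the jack, stop or sleeve with the gripper, and leave the things standing around alone.

Things in the scene. Friction and masses are not known exactly. Their poses are not given: they have to be found in the camera images.
- jack: Grey screw jack (lifting stage) fixed to the bench, base plate 110 x 330 x 12 mm, long side along its y; origin at the base's underside. Drive shaft at jack (0, +95) mm on a gear housing 66 mm square, 52 mm high, with a 48 mm round boss to 60 mm; lift table (76 x 76 mm steel plate) at jack (0, -85) mm; a 20 mm round column, 247 mm high, at jack (0, -160) mm carries the stop arm.
- drive_shaft (a joint): Angle of the drive shaft, rad, 0 at the start (flats parallel to the jack's x and y), growing clockwise seen from above, which raises the table 24 mm a turn (2 pi rad). Stiff: about 0.28 N m (5 N at the crank's handle), the same all the way, plus 0.0038 N m per newton of lift; stays where it is let go. 1.0 to 2.1 turns from the start bring the sleeve against the stop pin.
- shaft_seat (a point): Foot of the exposed drive shaft, on its axis, on top of the boss (60 mm above the bench). From here rises a 12 x 12 mm square shank, 18 mm high, then a round pilot tip 9 mm in diameter and 4 mm high (22 mm in all). x and y turn with the shaft, along its flats; z is up.
- crank_socket (a point): Centre of the socket's mouth at the underside of the loose steel crank (about 300 g), which stands on the bench on its socket. z up, x along the arm to the handle, x and y parallel to the socket's sides. Square socket 14 x 14 mm, 20 mm deep, in a hub 30 mm square, 24 mm high; fits in any of four quarter-turns. Fully down, this point is 0 to 3 mm above shaft_seat.
- crank_boss (a point): Centre of the square boss over the crank's hub, on the socket's axis, 45 mm above the underside: 18 x 18 mm, from 24 to 60 mm above the underside, sides along the crank's x and y. Hold it here, across its y, to carry and fit the crank (the arm, 12 mm wide, leaves it in +x, 24 to 33 mm above the underside).
- crank_handle (a point): Centre of the crank's upright black handle, a sleeve 18 mm in diameter and 42 mm high that spins freely on its pin, 55 mm from the socket's axis along the crank's x, 56.5 mm above the underside; pin's head at 81 mm. Wind by gripping it and going round in a circle of 55 mm radius.
- table_top (a point): Centre of the lift table's upper face, 86 mm above the bench at the start; rises as the crank is wound.
- sleeve_center (a point): Centre, half-way up, of the brass sleeve (23 mm in diameter, 42 mm high) standing upright at the middle of the lift table.
- sleeve: The same brass sleeve; origin at the centre of its underside, z up along it.
- stop_arm: Stop arm clamped on the jack's column at varying height. Origin: arm's underside over the table's middle. Its stop pin ends in a 30 mm spring-backed foot (40 N per mm), its face 12 to 24 mm below this, set anew each time, not measured: find it by feel. Snug: the sleeve presses it with 15 N or more; over 130 N is forcing (1 and 9 N above the steady winding force at the handle; 3 to 5 N is right).
- small_box: Bystander: small light-grey lidded plastic box, 42 x 61 x 22 mm, lying on the bench; origin at its underside.
- tin: Bystander: flat round light-grey tin, 60 mm in diameter, 21 mm high; origin at its foot.
Mind the look-alikes: they are no part of the job. Of the things like the part that bears crank_socket, leave any that is orange; of the rest the larger one is meant.

How it is judged:
By the outcome, as a careful person would: the job done as asked, in the order asked, and still so for the second after the job is handed in, with the robot touching nothing.
It also fails if it takes over 61 s, if anything falls off the work surface, if the arm or the gripper's body presses on something with over 40 N, if the wrist force passes 120 N, or if a joint passes its speed limit or range.

## Robot

A 6-joint arm with a two-finger parallel gripper is mounted at the origin on a cart in front of the work surface, level with it; the furniture and walls round the work are solid. World frame = base frame: x ahead of the robot, y to its left, z up, the work surface at z = 0. Lengths are in m, angles in rad, forces in N, time in s.
With the tool pointing down it reaches from about 0.275 to 0.725 m from the base axis. Payload 5.6 kg.
Tool frame: the origin (TCP) lies at the very end of the fingers, on their centre line; the grasp point (between the pads) lies arm.grasp_offset behind it (arm.grasp_offset is the distance from the TCP to the grasp point, in m); z points along the fingers, y is the direction in which the jaws open and shut (so a half turn about z gives the same grasp; the last joint's range is limited). The gripper opens to 85 mm and grips with 20 to 120 N. Pads are 22 mm wide; open, the fingers measure 114 mm over their backs; the gripper's body (76 mm by 85 mm) begins 54 mm behind the grasp point. The pads swing forward as they close: fully open they stand 13 mm farther back than shut.
Start: joints at [1.412, 0.255, 0.108, 0, -1.424, -0.285], TCP at [0.236, 0.497, 0.231] pointing down, gripper open.
Joint ranges: [-2.95, 2.95], [-1.21, 1.97], [-1.09, 1.5], [-2.87, 1.71], [-2.94, -0.07], [-3.05, 3.05]. Speed limits (rad/s): [2.57, 2.57, 3.14, 3.14, 3.14, 3.14].

## Interface

Orientations are given as [roll, pitch, yaw] about the fixed x, y, z axes, in that order (R = Rz(yaw) Ry(pitch) Rx(roll)).
In Python, from station import arm gives the robot as it stands.
- The arm moves only by the shell command python3 -m crank 'ROWS' [FORCE]. ROWS is JSON, a list that holds one entry, the list of rows, each a list of 7 numbers: the shift along the tool's x, y, z in m, then the turn, a rotation vector about the tool's x, y, z in rad, then the opening, from 0 (shut) to 1 (fully open). A call has 1 to 5 rows; each row is the pose to reach, as a shift and turn from the pose measured when the call began, along the tool's axes at that moment; what a row does not reach only later rows make up. A row lasts 1/12 s, in which the tool goes at most 41.7 mm and 7.16 degrees, less where a joint would pass 70% of its speed; a pose out of reach is approached as far as the arm can. A call with a gripper value outside its range is refused whole. The fingers move at their own pace and stop on an object; FORCE is the grip in N (left out, the last holds). Time passes only in rows, so rows that repeat a pose let the fingers close. It gives the time, the measured TCP pose, the force and the opening at its end, in the units of the state.
- arm.state(): the state, without advancing time (a new reading comes with each control period).
- arm.get_image(name): name is "scene" or "top" or "wrist"; returns (picture, depth): 420x560x3 uint8, red, green, blue; 420x560 float32, m along the optical axis (not along the pixel's ray), 0 where there is no reading.
- arm.camera_params(name): a dict with "camera_matrix" (3x3 intrinsics, pixels), "rvec" (rotation vector, rad) and "tvec" (3), from world to camera coordinates, as OpenCV has them; the wrist camera has in their place "hand_eye" (4x4, takes a point from camera to tool coordinates, whose origin is the TCP and whose axes are the flange's). Camera axes: x right, y down, z forward; pixel columns grow to the right and rows downward; lengths in m; the calibration is good to about 2 mm. A picture is of the moment at which its call begins: read the wrist's pose just before it. camera_params takes no time and is no camera call.
- arm.job_done(): hands the job in, once; it reports no verdict.
The state is a dict: "t": time; "joint_positions": joint angles; "qvel": joint speeds; "effort": joint torques, N m; "tool_pos": TCP position; "ee_rot": TCP orientation; "force": force on the tool from outside, world axes, zero at the start; "ft_torque": the same for the moment, N m; "opening": finger opening in m.
Only numpy, scipy, OpenCV 4.12 (cv2) and the standard library are available. Lean on these libraries where they do the work, as an engineer would, in place of code of your own. Each camera call takes 0.05 s, during which the arm holds its last target. There are 200 camera calls.

## Working session

There is one attempt and no reset: what is moved stays moved. The work goes in short steps, Python scripts to look and compute and a shell command to move; the robot and the scene stay as the last step left them, time stands still between calls to the robot, and variables do not carry over. Pictures are saved under pics/ and viewed, about 8 in all and at most 12, crops included, and the job is handed in when it is done.

```bash
ls; mkdir -p pics
cat > look.py <<'E'
from station import arm
import numpy as np, cv2, sys
def save(n,f):
    im,d=arm.get_image(n); cv2.imwrite(f"pics/{f}.png",cv2.cvtColor(im,cv2.COLOR_RGB2BGR)); np.save(f"pics/{f}.npy",d); return im,d
def cam(n):
    p=arm.camera_params(n); K=np.array(p["camera_matrix"])
    if n=="wrist":
        s=arm.state(); H=np.array(p["hand_eye"]); T=np.eye(4); 
        from scipy.spatial.transform import Rotation as R
        T[:3,:3]=R.from_euler("xyz",s["ee_rot"]).as_matrix(); T[:3,3]=s["tool_pos"]; T=T@H
        return K,T[:3,:3],T[:3,3]
    Rm=cv2.Rodrigues(np.array(p["rvec"]))[0]; return K,Rm.T,-Rm.T@np.array(p["tvec"]).ravel()
def plane(c,uv,z):
    K,R,o=c; r=R@np.linalg.solve(K,np.array([uv[0],uv[1],1.])); return o+r*(z-o[2])/r[2]
def cloud(c,d):
    K,R,o=c; v,u=np.indices(d.shape); P=np.stack([(u-K[0,2])/K[0,0]*d,(v-K[1,2])/K[1,1]*d,d],-1); return P@R.T+o
E
python3 - <<'E'
from look import *
for n in("scene","top"): save(n,n); print(n,cam(n))
print(arm.state(),arm.grasp_offset)
E
```

```text
pics
scene (array([[467.65145398,   0.        , 285.88440253],
       [  0.        , 467.65145398, 219.04072295],
       [  0.        ,   0.        ,   1.        ]]), array([[ 0.69145993, -0.48123697,  0.53878952],
       [-0.72237371, -0.45263462,  0.52277923],
       [-0.0077059 , -0.75068827, -0.66061164]]), array([ 0.00105797, -0.57727452,  0.75853848]))
top (array([[428.85658657,   0.        , 276.98218302],
       [  0.        , 428.85658657, 211.15632486],
       [  0.        ,   0.        ,   1.        ]]), array([[-0.02254902, -0.99861724,  0.04748846],
       [-0.99961255,  0.02174524, -0.01737498],
       [ 0.0163183 , -0.04786185, -0.99872066]]), array([ 0.48273592, -0.08104448,  0.98203994]))
{'t': 0.1, 'joint_positions': array([ 1.41159677e+00,  2.55674106e-01,  1.07134668e-01, -4.30454954e-04,
       -1.42389082e+00, -2.84623696e-01]), 'qvel': array([ 0.00047798, -0.00085168,  0.00087052,  0.00024858,  0.00115476,
        0.00060172]), 'effort': array([-2.15901106e-03, -3.87606597e+01,  2.38473916e+01,  5.37782460e+00,
       -3.83784471e-03, -4.22328199e-07]), 'tool_pos': array([0.23591383, 0.49634646, 0.23049249]), 'ee_rot': array([ 3.13990491e+00, -5.02185671e-05, -4.43886569e-01]), 'force': array([0.19018235, 0.09884446, 0.10252148]), 'ft_torque': array([-0.05105016,  0.01302382,  0.01503639]), 'opening': 0.08506257700520313} 0.0187
```

View pics/top.png

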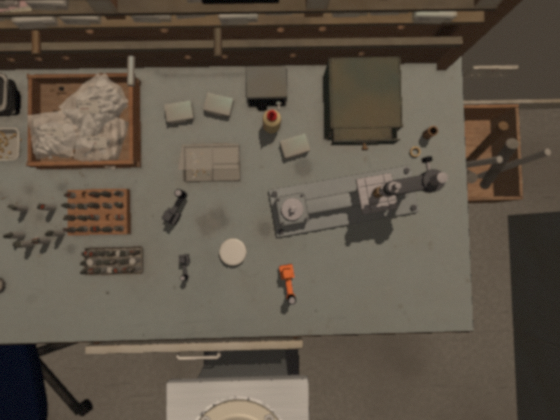

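View pics/scene.png

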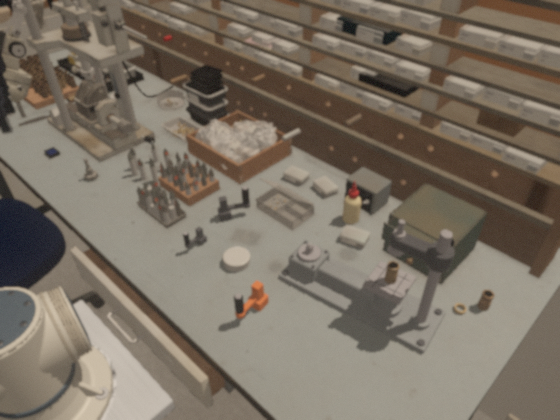

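The top view shows the target crank (larger, grey) at about (175,207), with its hub near (171,218) and its handle near (180,193). The small decoy is at (184,268) and the orange one at (288,283). The jack's shaft is at (292,208), the table at (378,192) and the column at (433,180).

Run:
```python
from look import *
for n in("top","scene"):
    c=cam(n); P=cloud(c,np.load(f"pics/{n}.npy")); print(n)
    def g(lbl,m0,zl,zh):
        m=m0&(P[...,2]>zl)&(P[...,2]<zh); q=P[m]; 
        if len(q): print(lbl,len(q),q.mean(0).round(4),q.min(0).round(3),q.max(0).round(3))
    t=plane(cam("top"),(171,218),.06); h=plane(cam("top"),(180,193),.08); s=plane(cam("top"),(292,208),.06);k=plane(cam("top"),(433,180),.247)
    if n=="top": print("click",t,h,s,k)
    near=lambda a,r: np.hypot(P[...,0]-a[0],P[...,1]-a[1])<r
    g("crank boss",near(t,.025),.045,.068); g("handle",near(h,.022),.069,.09)
    g("shaftboss",near(s,.04),.055,.064); g("tip",near(s,.02),.07,.09); g("col",near(k,.04),.22,.27)
im=cv2.imread("pics/top.png")
a=cv2.resize(im[180:245,140:210],None,fx=5.6,fy=6,interpolation=2)
b=cv2.resize(im[175:240,260:330],None,fx=5.6,fy=6,interpolation=2)
cv2.imwrite("pics/crop.png",np.hstack([a,b]))
```

```text
top
click [0.51684673 0.13028476 0.06      ] [0.56827574 0.10628955 0.08      ] [ 0.53268084 -0.12959517  0.06      ] [ 0.5658272  -0.36532034  0.247     ]
crank boss 86 [0.5214 0.1393 0.0588] [0.511 0.129 0.045] [0.533 0.152 0.064]
handle 59 [0.5681 0.1113 0.079 ] [0.56  0.104 0.071] [0.577 0.12  0.084]
shaftboss 364 [ 0.5302 -0.1279  0.0599] [ 0.501 -0.157  0.055] [ 0.563 -0.096  0.064]
tip 33 [ 0.5304 -0.1282  0.0801] [ 0.525 -0.135  0.076] [ 0.536 -0.122  0.084]
col 159 [ 0.5689 -0.3774  0.2417] [ 0.56  -0.391  0.22 ] [ 0.58  -0.371  0.251]
scene
crank boss 66 [0.519  0.1359 0.0553] [0.51  0.127 0.045] [0.534 0.15  0.061]
handle 41 [0.5658 0.108  0.0761] [0.559 0.1   0.069] [0.576 0.117 0.083]
shaftboss 249 [ 0.5255 -0.1333  0.0585] [ 0.505 -0.153  0.055] [ 0.552 -0.101  0.064]
tip 44 [ 0.5273 -0.1313  0.0762] [ 0.521 -0.137  0.071] [ 0.535 -0.123  0.082]
col 227 [ 0.5641 -0.3836  0.2371] [ 0.558 -0.392  0.22 ] [ 0.578 -0.372  0.247]
```

View pics/crop.png

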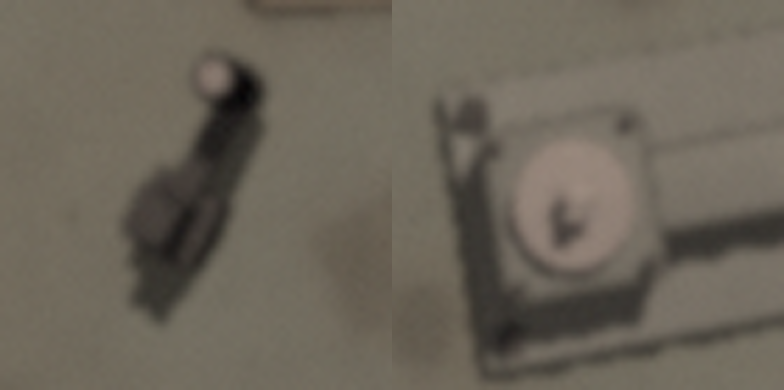

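The crop shows the crank lying at a slant, with its boss lower-left and the white pin head upper-right. The jack boss has its square tip in the centre. Estimates are crank socket (0.520, 0.138) at yaw about -31°, shaft (0.530, -0.129), and jack yaw about 9°. Next I move above the crank and look.

```bash
cat > go.py <<'E'
import sys
from look import *
from scipy.spatial.transform import Rotation as R
def to(x,y,z,yawdeg):
    s=arm.state(); r=R.from_euler("xyz",s["ee_rot"]); t=R.from_euler("xyz",[np.pi,0,np.radians(yawdeg)])
    return r.inv().apply(np.array([x,y,z])-s["tool_pos"]), (r.inv()*t).as_rotvec()
if __name__=="__main__":
    a=[float(v) for v in sys.argv[1:]]; d,w=to(*a); print("shift",d.round(4),"turn",w.round(3))
E
python3 go.py .52 .1385 .16 -31; python3 -m crank 2>&1 | head -5
```

```text
shift [0.4102 0.201  0.0709] turn [ 0.002 -0.     0.097]
invalid input
```

```bash
python3 -m crank '[[[0.037,0.018,0.007,0,0,0.02,1],[0.074,0.036,0.014,0,0,0.04,1],[0.111,0.054,0.021,0,0,0.06,1],[0.148,0.072,0.028,0,0,0.08,1],[0.185,0.09,0.035,0,0,0.097,1]]]'
python3 go.py .52 .1385 .16 -31
```

```text
t: 0.52
tool_pos: [0.3644, 0.3343, 0.1952]
ee_rot: [3.139, -0.0, -0.541]
force: [1.6, 1.7, -0.1]
opening: 0.0854
shift [0.2342 0.0876 0.0354] turn [ 0.002 -0.    -0.   ]
```

```bash
python3 -m crank '[[[0.038,0.0146,0.006,0,0,0,1],[0.076,0.029,0.012,0,0,0,1],[0.114,0.043,0.018,0,0,0,1],[0.152,0.057,0.023,0,0,0,1],[0.19,0.071,0.029,0,0,0,1]]]' >/dev/null
python3 go.py .52 .1385 .16 -31
```

```text
shift [0.0426 0.0153 0.0061] turn [0.002 0.    0.   ]
```

```bash
python3 -m crank '[[[0.03,0.01,0.005,0.002,0,0,1],[0.043,0.0153,0.006,0.002,0,0,1],[0.043,0.0153,0.006,0.002,0,0,1],[0.043,0.0153,0.006,0.002,0,0,1]]]'
python3 - <<'E'
from look import *
c=cam("wrist"); im,d=save("wrist","w1"); print(c,arm.state()["tool_pos"])
import pickle; pickle.dump(c,open("pics/w1.pkl","wb"))
E
```

```text
t: 1.27
tool_pos: [0.5203, 0.1376, 0.1594]
ee_rot: [3.14, 0.001, -0.543]
force: [0.2, 0.0, -0.1]
opening: 0.0857
(array([[345.8843774 ,   0.        , 282.58082033],
       [  0.        , 345.8843774 , 206.41021664],
       [  0.        ,   0.        ,   1.        ]]), array([[-0.51614542, -0.81212373, -0.27211938],
       [-0.85649696,  0.49037239,  0.16108346],
       [ 0.00262013,  0.31621191, -0.94868496]]), array([0.58996011, 0.0973639 , 0.30240545])) [0.52002851 0.13840176 0.15971736]
```

View pics/w1.png

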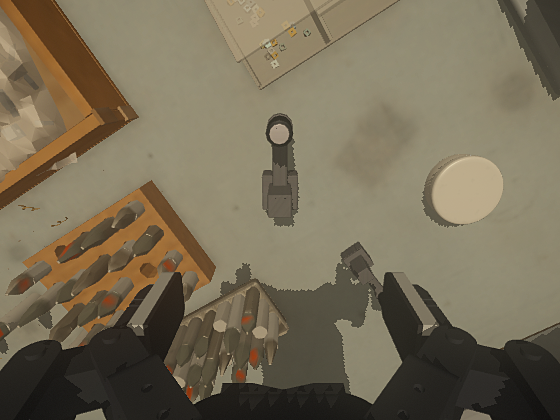

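The wrist view shows the crank straight ahead of the camera, with the boss top near (279,205) and the pin head at (280,132). The space beside the boss is free for the fingers.

Run:
```python
from look import *
import pickle
c=pickle.load(open("pics/w1.pkl","rb")); P=cloud(c,np.load("pics/w1.npy"))[100:240,240:320]
Z=P[...,2]
for zl,zh,l in((.057,.064,"boss"),(.078,.085,"head"),(.021,.027,"hub"),(.03,.036,"arm")):
    m=(Z>zl)&(Z<zh); q=P[m]; r=cv2.minAreaRect(q[:,:2].astype(np.float32)*1000)
    print(l,len(q),q.mean(0).round(4),r)
```

```text
boss 594 [0.5237 0.1394 0.0604] ((545.6234130859375, 126.66516876220703), (17.748239517211914, 72.75482177734375), 59.39520263671875)
head 409 [0.5692 0.1119 0.0808] ((569.3099365234375, 111.71022033691406), (15.898924827575684, 15.439273834228516), 1.0050266981124878)
hub 502 [0.5243 0.1386 0.0245] ((543.271240234375, 127.69560241699219), (29.80169105529785, 79.26009368896484), 58.92872619628906)
arm 691 [0.5457 0.1261 0.0334] ((553.188720703125, 121.63371276855469), (19.07904624938965, 56.46015930175781), 58.376373291015625)
```

```bash
python3 go.py .522 .14 .028 -31; python3 -m crank '[[[0.001,-0.002,0.035,0,0,0,1],[0.001,-0.002,0.07,0,0,0,1],[0.001,-0.002,0.1,0,0,0,1],[0.001,-0.002,0.11,0,0,0,0.7],[0.001,-0.002,0.11,0,0,0,0.5]]]' 40; python3 go.py .522 .14 .028 -31
```

```text
shift [ 0.001  -0.0025  0.1317] turn [ 0.001  0.001 -0.001]
t: 1.73
tool_pos: [0.5196, 0.1397, 0.0476]
ee_rot: [3.136, 0.004, -0.54]
force: [0.6, -0.5, -0.4]
opening: 0.0636
shift [ 0.002  -0.0016  0.0195] turn [0.005 0.004 0.001]
```

```bash
python3 -m crank '[[[0.002,-0.0016,0.012,0.005,0.004,0,0.45],[0.002,-0.0016,0.0195,0.005,0.004,0,0.45],[0.002,-0.0016,0.0195,0.005,0.004,0,0.45],[0.002,-0.0016,0.0195,0.005,0.004,0,0.2],[0.002,-0.0016,0.0195,0.005,0.004,0,0]]]' 40
python3 -m crank '[[[0,0,0,0,0,0,0],[0,0,0,0,0,0,0],[0,0,0,0,0,0,0]]]' 60;  python3 go.py .522 .14 .028 -31
```

```text
t: 2.15
tool_pos: [0.5227, 0.1404, 0.0295]
ee_rot: [-3.141, -0.002, -0.54]
force: [-0.7, 1.6, 1.0]
opening: 0.0173
t: 2.4
tool_pos: [0.5225, 0.1403, 0.0295]
ee_rot: [-3.141, -0.001, -0.54]
force: [-0.1, 0.4, -2.4]
opening: 0.0169
shift [-0.0003  0.0006  0.0015] turn [-0.001 -0.001  0.001]
```

```bash
python3 -m crank '[[[0,0,-0.03,0,0,0,0],[0,0,-0.065,0,0,0,0],[0,0,-0.105,0,0,0,0],[0,0,-0.135,0,0,0,0],[0,0,-0.14,0,0,0,0]]]' 60;  python3 go.py .51 -.03 .17 8.8
```

```text
t: 2.82
tool_pos: [0.5253, 0.1411, 0.1762]
ee_rot: [-3.132, -0.008, -0.539]
force: [0.7, 0.1, -3.0]
opening: 0.0173
shift [0.0747 0.1547 0.0053] turn [-0.006 -0.011 -0.693]
```

```bash
python3 -m crank '[[[0.012,0.025,0,0,0,-0.12,0],[0.025,0.05,0,0,0,-0.24,0],[0.037,0.077,0,0,0,-0.36,0],[0.05,0.103,0,0,0,-0.48,0],[0.062,0.13,0,0,0,-0.6,0]]]' >/dev/null;  python3 go.py .51 -.03 .17 8.8
```

```text
shift [-0.0026  0.0264  0.0043] turn [-0.003 -0.011 -0.087]
```

```bash
python3 -m crank '[[[-0.002,0.02,0.004,-0.003,-0.011,-0.087,0],[-0.0026,0.0264,0.0043,-0.003,-0.011,-0.087,0],[-0.0026,0.0264,0.0043,-0.003,-0.011,-0.087,0],[-0.0026,0.0264,0.0043,-0.003,-0.011,-0.087,0]]]';  python3 - <<'E'
from look import *
import pickle
c=cam("wrist"); im,d=save("wrist","w2");pickle.dump(c,open("pics/w2.pkl","wb"))
P=cloud(c,d)
m=(np.hypot(P[...,0]-.53,P[...,1]+.129)<.035)
for zl,zh in((.057,.063),(.076,.08),(.0805,.087)):
    k=m&(P[...,2]>zl)&(P[...,2]<zh); q=P[k]; v,u=np.nonzero(k)
    if len(q)>5: print(zl,len(q),q.mean(0).round(4),cv2.minAreaRect(q[:,:2].astype(np.float32)*1000),u.mean(),v.mean())
E
```

```text
t: 3.57
tool_pos: [0.5097, -0.0299, 0.1694]
ee_rot: [-3.141, 0.001, 0.151]
force: [-0.0, 0.1, -2.8]
opening: 0.0169
0.057 2478 [ 0.5321 -0.1267  0.0606] ((530.7911376953125, -128.53756713867188), (47.13357162475586, 47.349796295166016), 10.114116668701172) 414.85593220338984 193.39790153349475
0.076 168 [ 0.5314 -0.1269  0.0783] ((530.5731811523438, -128.65090942382812), (12.492439270019531, 12.620969772338867), 8.326886177062988) 423.89285714285717 201.66666666666666
0.0805 133 [ 0.5309 -0.1283  0.0824] ((530.719482421875, -128.5590057373047), (9.156140327453613, 9.040695190429688), 30.337677001953125) 427.83458646616543 204.41353383458647
```

View pics/w2.png

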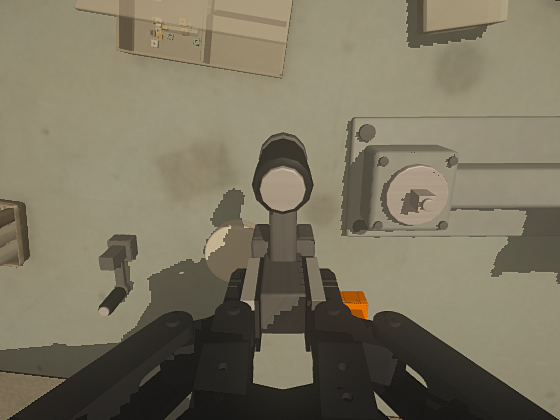

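The view shows the crank held upright and straight (pin head at (282,190)). The shaft is at (425,203), and its depth-fitted centre is (0.5307, -0.1286) with flats at about 8.5°. Next I measure where the socket axis sits relative to the TCP.

```bash
python3 - <<'E'
from look import *
import pickle
c=pickle.load(open("pics/w2.pkl","rb")); P=cloud(c,np.load("pics/w2.npy"))
s=arm.state(); print(s["tool_pos"],np.degrees(s["ee_rot"]))
sub=P[120:340,230:340]; Z=sub[...,2]
from scipy.spatial.transform import Rotation as R
r=R.from_euler("xyz",s["ee_rot"])
L=r.inv().apply((sub.reshape(-1,3)-s["tool_pos"])).reshape(sub.shape)
for l,m in (("head",(Z>.216)&(Z<.226)),("bosstop",(Z>.194)&(Z<.206)&(L[...,0]<.02)&(abs(L[...,1])<.012)),("hub",(Z>.158)&(Z<.168)&(L[...,0]<.025)&(abs(L[...,1])<.02)),("arm",(Z>.168)&(Z<.177))):
    q=L[m]
    if len(q)>5: print(l,len(q),q.mean(0).round(4),q.min(0).round(4),q.max(0).round(4))
E
python3 go.py .5307 -.1286 .17 8.8
```

```text
[ 0.50995868 -0.02941209  0.16967961] [-1.79990651e+02  3.81885239e-02  8.72746582e+00]
head 3700 [ 0.0436 -0.0003 -0.0502] [ 0.0023 -0.0179 -0.0563] [ 0.0642  0.0177 -0.0463]
bosstop 2594 [ 0.0033 -0.0004 -0.0304] [-0.0109 -0.012  -0.0363] [ 0.0121  0.012  -0.0243]
hub 778 [ 0.0116 -0.0005  0.006 ] [ 0.0058 -0.0158  0.0018] [0.0154 0.0143 0.0117]
arm 1915 [ 0.0245 -0.0007 -0.0037] [ 0.0065 -0.0208 -0.0073] [0.065  0.0193 0.0016]
shift [ 0.0055  0.1012 -0.0003] turn [-0.     0.001 -0.001]
```

```bash
python3 -m crank '[[[0.001,0.03,0.005,0,0,0,0],[0.003,0.065,0.015,0,0,0,0],[0.005,0.095,0.03,0,0,0,0],[0.005,0.1018,0.04,0,0,0,0],[0.005,0.1018,0.045,0,0,0,0]]]';python3 -m crank '[[[0,0,0,0,0,0,0],[0,0,0,0,0,0,0]]]'; python3 go.py .5303 -.1292 .12 8.8
```

```text
t: 4.03
tool_pos: [0.5298, -0.1299, 0.1226]
ee_rot: [-3.141, 0.004, 0.15]
force: [-0.4, 0.9, -3.7]
opening: 0.0172
t: 4.2
tool_pos: [0.5298, -0.1287, 0.1223]
ee_rot: [-3.14, 0.004, 0.15]
force: [-0.5, -0.3, -3.8]
opening: 0.0172
shift [0.0005 0.0005 0.0023] turn [-0.001  0.004 -0.003]
```

```bash
python3 -m crank '[[[0.0005,0.0005,0.006,0,0.004,-0.003,0],[0.0005,0.0005,0.012,0,0.004,-0.003,0],[0.0005,0.0005,0.016,0,0.004,-0.003,0],[0.0005,0.0005,0.016,0,0.004,-0.003,0]]]';python3 go.py .5303 -.1293 .0895 8.8
```

```text
t: 4.53
tool_pos: [0.5303, -0.1289, 0.1061]
ee_rot: [-3.141, 0.0, 0.154]
force: [0.9, -2.2, -4.0]
opening: 0.0167
shift [-0.0001  0.0004  0.0166] turn [-0.001  0.     0.001]
```

```bash
python3 -m crank '[[[0,0.0004,0.003,0,0,0,0],[0,0.0004,0.006,0,0,0,0],[0,0.0004,0.009,0,0,0,0],[0,0.0004,0.009,0,0,0,0]]]';python3 go.py .5303 -.1293 .0895 8.8
```

```text
t: 4.87
tool_pos: [0.5297, -0.1292, 0.0961]
ee_rot: [-3.14, 0.002, 0.154]
force: [-0.0, -0.3, -2.9]
opening: 0.0171
shift [0.0005 0.0002 0.0066] turn [-0.001  0.002  0.   ]
```

```bash
python3 -m crank '[[[0,0,0.003,0,0,0,0],[0,0,0.005,0,0,0,0],[0,0,0.007,0,0,0,0],[0,0,0.007,0,0,0,0]]]';python3 go.py .5303 -.1293 .0895 8.8
```

```text
t: 5.2
tool_pos: [0.5299, -0.1292, 0.0912]
ee_rot: [-3.141, 0.001, 0.155]
force: [-6.1, 2.9, 11.2]
opening: 0.0172
shift [0.0004 0.0001 0.0017] turn [-0.     0.001  0.001]
```

```bash
python3 -m crank '[[[0,0,-0.001,0,0,0,0.3],[0,0,-0.001,0,0,0,0.5],[0,0,-0.001,0,0,0,0.5],[0,0,-0.035,0,0,0,0.5],[0,0,-0.07,0,0,0,0.5]]]';python3 -m crank '[[[0.01,0,-0.01,0,0,0,0.5],[0.04,0,-0.01,0,0,0,0.5],[0.055,0,-0.01,0,0,0,0.5],[0.055,0,-0.01,0,0,0,0.5]]]'
python3 - <<'E'
from look import *
c=cam("wrist"); im,d=save("wrist","w3"); P=cloud(c,d); Z=P[...,2]
s=arm.state();print(s["tool_pos"],s["opening"],s["force"])
m=(np.hypot(P[...,0]-.53,P[...,1]+.129)<.085)
for zl,zh in((.139,.150),(.118,.1275),(.081,.09),(.092,.098)):
    q=P[m&(Z>zl)&(Z<zh)]
    if len(q)>5: print(zl,len(q),q.mean(0).round(4),np.median(q[:,2]),cv2.minAreaRect(q[:,:2].astype(np.float32)*1000))
E
```

```text
t: 5.62
tool_pos: [0.5283, -0.1293, 0.1599]
ee_rot: [-3.14, 0.006, 0.155]
force: [1.7, -0.2, 0.4]
opening: 0.043
t: 5.95
tool_pos: [0.585, -0.1204, 0.1687]
ee_rot: [-3.14, 0.006, 0.155]
force: [0.7, 0.4, -0.1]
opening: 0.0428
[ 0.5836392  -0.12057603  0.1685897 ] 0.042561565854503276 [-0.72980239  0.20073781  0.17077461]
0.139 408 [ 0.588  -0.118   0.1408] 0.14079184894061864 ((587.8212890625, -118.06388854980469), (12.397106170654297, 12.436809539794922), 55.25978469848633)
0.118 876 [ 0.543  -0.1256  0.1224] 0.12254788446811812 ((559.695068359375, -122.78060913085938), (72.79021453857422, 17.801773071289062), 9.179923057556152)
0.081 700 [ 0.5389 -0.1269  0.0864] 0.08655399093996698 ((555.3848266601562, -124.21174621582031), (79.99966430664062, 29.980690002441406), 8.582806587219238)
0.092 592 [ 0.5555 -0.1242  0.0945] 0.09450932672616101 ((566.5021362304688, -122.38906860351562), (56.7382926940918, 18.876779556274414), 9.28213882446289)
```

View pics/w3.png

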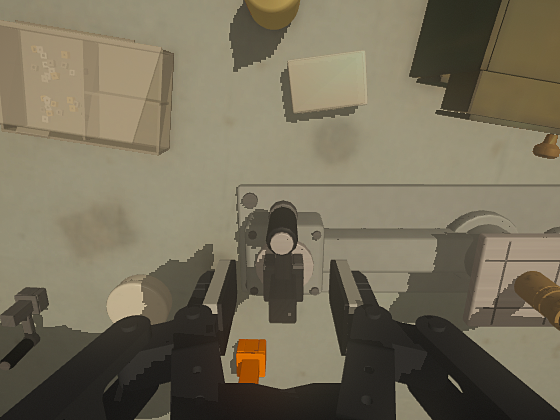

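The crank sits on the shaft: its hub top is at 0.0864, which puts the underside about 2.4 mm above the seat. The handle stands at about (283,240), between the open fingers. Next I go down on the handle.

```bash
python3 go.py .5855 -.1198 .102 8.8; python3 -m crank '[[[0.002,-0.0005,0.03,0,0,0,0.5],[0.002,-0.0005,0.055,0,0,0,0.5],[0.002,-0.0005,0.066,0,0,0,0.4],[0.002,-0.0005,0.066,0,0,0,0.2],[0.002,-0.0005,0.066,0,0,0,0]]]' 50;python3 -m crank '[[[0,0,0,0,0,0,0],[0,0,0,0,0,0,0],[0,0,0,0,0,0,0]]]';python3 go.py .5855 -.1198 .102 8.8
```

```text
shift [ 0.0024 -0.0004  0.0666] turn [-0.001  0.007  0.001]
t: 6.42
tool_pos: [0.5842, -0.12, 0.1022]
ee_rot: [-3.14, 0.009, 0.155]
force: [-0.2, -0.1, -3.4]
opening: 0.0163
t: 6.67
tool_pos: [0.5842, -0.12, 0.1029]
ee_rot: [-3.14, 0.008, 0.155]
force: [-0.5, -0.4, -3.8]
opening: 0.0169
shift [ 0.0013 -0.      0.0009] turn [-0.002  0.008  0.001]
```

```bash
cat > wind.py <<'E'
import sys
from go import *
C=np.array([.5307,-.1286]); Z=float(sys.argv[2]) if len(sys.argv)>2 else .1015
s=arm.state(); p=s["tool_pos"]; v=p[:2]-C; a=np.arctan2(v[1],v[0]); t=np.array([np.sin(a),-np.cos(a)])
print("t",s["t"],"ang",np.degrees(a).round(1),"r",(np.hypot(*v)*1e3).round(1),"z",p[2].round(4),"Ft",-(s["force"][:2]@t).round(2),"Fr",(s["force"][:2]@v/np.hypot(*v)).round(1),"Fz",s["force"][2].round(1),"open",s["opening"].round(4),"yaw",np.degrees(s["ee_rot"][2]).round(1))
st=np.radians(float(sys.argv[1]))
print("[[["+",".join("[%.4f,%.4f,%.4f,%.3f,%.3f,%.3f,0]"%(*d,*w) for d,w in (to(C[0]+.055*np.cos(a-st*k),C[1]+.055*np.sin(a-st*k),Z,8.8) for k in range(1,6)))+"]]]")
E
python3 wind.py 12
```

```text
Traceback (most recent call last):
  File "wind.py", line 5, in <module>
    print("t",s["t"],"ang",np.degrees(a).round(1),"r",(np.hypot(*v)*1e3).round(1),"z",p[2].round(4),"Ft",-(s["force"][:2]@t).round(2),"Fr",(s["force"][:2]@v/np.hypot(*v)).round(1),"Fz",s["force"][2].round(1),"open",s["opening"].round(4),"yaw",np.degrees(s["ee_rot"][2]).round(1))
                                                                                                                                                                                                                       ^^^^^^^^^^^^^^^^^^
AttributeError: 'float' object has no attribute 'round'
```

```bash
sed -i 's/s\["opening"\].round(4)/round(s["opening"],4)/' wind.py
python3 wind.py 12
```

```text
t 6.6667 ang 9.1 r 54.2 z 0.1029 Ft -0.32 Fr -0.6 Fz -3.8 open 0.0169 yaw 8.9
[[[[-0.0003,0.0114,0.0013,-0.002,0.008,0.001,0],[-0.0038,0.0224,0.0014,-0.002,0.008,0.001,0],[-0.0096,0.0324,0.0014,-0.002,0.008,0.001,0],[-0.0172,0.0409,0.0014,-0.002,0.008,0.001,0],[-0.0265,0.0477,0.0015,-0.002,0.008,0.001,0]]]]
```

```bash
python3 -m crank '[[[-0.0003,0.0114,0.0013,0,0.008,0,0],[-0.0038,0.0224,0.0014,0,0.008,0,0],[-0.0096,0.0324,0.0014,0,0.008,0,0],[-0.0172,0.0409,0.0014,0,0.008,0,0],[-0.0265,0.0477,0.0015,0,0.008,0,0]]]' 60 >/dev/null
python3 wind.py 15
```

```text
t 7.0833 ang -49.5 r 55.8 z 0.1025 Ft 6.14 Fr -4.1 Fz 0.9 open 0.0167 yaw 8.8
[[[[-0.0135,0.0052,0.0010,-0.003,-0.005,0.000,0],[-0.0277,0.0074,0.0009,-0.003,-0.005,0.000,0],[-0.0420,0.0060,0.0008,-0.003,-0.005,0.000,0],[-0.0554,0.0009,0.0008,-0.003,-0.005,0.000,0],[-0.0671,-0.0075,0.0007,-0.003,-0.005,0.000,0]]]]
```

```bash
python3 -m crank '[[[-0.0135,0.0052,0.001,0,-0.005,0,0],[-0.0277,0.0074,0.001,0,-0.005,0,0],[-0.042,0.006,0.001,0,-0.005,0,0],[-0.0554,0.001,0.001,0,-0.005,0,0],[-0.0671,-0.0075,0.001,0,-0.005,0,0]]]' >/dev/null
python3 wind.py 17
```

```text
t 7.5 ang -119.2 r 56.8 z 0.105 Ft 6.9 Fr 6.5 Fz 3.5 open 0.0167 yaw 8.9
[[[[-0.0101,-0.0132,0.0034,0.005,-0.009,0.001,0],[-0.0174,-0.0278,0.0032,0.005,-0.009,0.001,0],[-0.0200,-0.0438,0.0031,0.005,-0.009,0.001,0],[-0.0179,-0.0599,0.0031,0.005,-0.009,0.001,0],[-0.0112,-0.0747,0.0030,0.005,-0.009,0.001,0]]]]
```

```bash
python3 -m crank '[[[-0.0101,-0.0132,0.002,0.005,-0.009,0,0],[-0.0174,-0.0278,0.003,0.005,-0.009,0,0],[-0.02,-0.0438,0.003,0.005,-0.009,0,0],[-0.0179,-0.0599,0.003,0.005,-0.009,0,0],[-0.0112,-0.0747,0.003,0.005,-0.009,0,0]]]' >/dev/null
python3 wind.py 17
```

```text
t 7.9167 ang 159.3 r 56.1 z 0.1045 Ft 7.02 Fr 6.7 Fz 9.3 open 0.0165 yaw 8.8
[[[[0.0110,-0.0123,0.0029,0.004,0.002,0.000,0],[0.0243,-0.0216,0.0029,0.004,0.002,0.000,0],[0.0398,-0.0266,0.0028,0.004,0.002,0.000,0],[0.0560,-0.0269,0.0028,0.004,0.002,0.000,0],[0.0716,-0.0224,0.0028,0.004,0.002,0.000,0]]]]
```

```bash
python3 -m crank '[[[0.011,-0.0123,0.001,0.004,0.002,0,0],[0.0243,-0.0216,0.001,0.004,0.002,0,0],[0.0398,-0.0266,0.001,0.004,0.002,0,0],[0.056,-0.0269,0.001,0.004,0.002,0,0],[0.0716,-0.0224,0.001,0.004,0.002,0,0]]]' >/dev/null
python3 wind.py 15 .1035
```

```text
t 8.3333 ang 76.0 r 53.5 z 0.1029 Ft 5.72 Fr -7.2 Fz -4.8 open 0.0166 yaw 8.8
[[[[0.0130,0.0059,-0.0007,0.000,0.005,0.000,0],[0.0231,0.0161,-0.0007,0.000,0.005,0.000,0],[0.0302,0.0285,-0.0007,0.000,0.005,0.000,0],[0.0338,0.0424,-0.0008,0.000,0.005,0.000,0],[0.0337,0.0568,-0.0008,0.000,0.005,0.000,0]]]]
```

```bash
sed -i 's/C=np.array.*; Z/C=np.array([.5301,-.1297]); Z/' wind.py; python3 wind.py 15 .103
```

```text
t 8.3333 ang 75.6 r 54.7 z 0.1029 Ft 5.67 Fr -7.3 Fz -4.8 open 0.0166 yaw 8.8
[[[[0.0125,0.0070,-0.0002,0.000,0.005,0.000,0],[0.0225,0.0173,-0.0002,0.000,0.005,0.000,0],[0.0295,0.0298,-0.0002,0.000,0.005,0.000,0],[0.0331,0.0437,-0.0003,0.000,0.005,0.000,0],[0.0329,0.0581,-0.0003,0.000,0.005,0.000,0]]]]
```

```bash
python3 -m crank '[[[0.0125,0.007,0,0,0.005,0,0],[0.0225,0.0173,0,0,0.005,0,0],[0.0295,0.0298,0,0,0.005,0,0],[0.0331,0.0437,0,0,0.005,0,0],[0.0329,0.0581,0,0,0.005,0,0]]]' >/dev/null
python3 wind.py 6 .103
```

```text
t 8.75 ang 0.7 r 54.3 z 0.102 Ft 6.38 Fr -4.7 Fz -1.0 open 0.0164 yaw 8.8
[[[[-0.0004,0.0057,-0.0010,-0.003,0.002,-0.000,0],[-0.0021,0.0112,-0.0010,-0.003,0.002,-0.000,0],[-0.0044,0.0165,-0.0010,-0.003,0.002,-0.000,0],[-0.0072,0.0216,-0.0010,-0.003,0.002,-0.000,0],[-0.0105,0.0263,-0.0010,-0.003,0.002,-0.000,0]]]]
```

Run:
```python
from look import *
im,d=save("scene","s2"); cv2.imwrite("pics/s2c.png",cv2.resize(cv2.imread("pics/s2.png")[205:315,335:475],None,fx=5,fy=5,interpolation=2))
```

```text
(no output)
```

View pics/s2c.png

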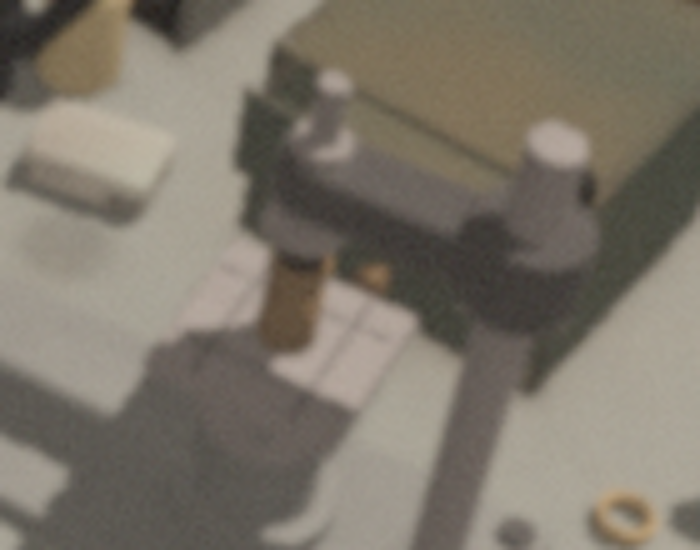

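The crop shows the brass sleeve upright at the middle of the raised table, with its foot at crop (287,348). Its top is close under the stop foot, whose lower rim is at crop (298,258). I compute the gap roughly.

```bash
python3 - <<'E'
from look import *
c=cam("scene"); T=np.array([.5307+.18*np.sin(.154),-.1286-.18*np.cos(.154)])
h=c[2][:2]-T; h/=np.hypot(*h)
def zat(uv,rad):
    # ray meets vertical plane through front point, normal h
    K,R,o=c; r=R@np.linalg.solve(K,[uv[0],uv[1],1.]); P0=T+h*rad
    l=((P0-o[:2])@h)/(r[:2]@h); return o+r*l
print(T,zat((394.6,256.6),.015),zat((392.4,274.8),.0115))
E
python3 wind.py 5.5 .103 | head -1
```

```text
[ 0.55831056 -0.30646978] [ 0.54568458 -0.31480669  0.16297453] [ 0.55006368 -0.31581026  0.11245726]
t 8.8 ang -1.7 r 54.3 z 0.1021 Ft 2.98 Fr -5.5 Fz -1.6 open 0.0166 yaw 8.7
```

```bash
python3 wind.py 10 .103
```

```text
t 8.8 ang -1.7 r 54.3 z 0.1021 Ft 2.98 Fr -5.5 Fz -1.6 open 0.0166 yaw 8.7
[[[[-0.0018,0.0094,-0.0010,-0.002,0.002,-0.002,0],[-0.0059,0.0180,-0.0010,-0.002,0.002,-0.002,0],[-0.0115,0.0259,-0.0010,-0.002,0.002,-0.002,0],[-0.0183,0.0326,-0.0010,-0.002,0.002,-0.002,0],[-0.0262,0.0380,-0.0010,-0.002,0.002,-0.002,0]]]]
```

```bash
python3 -m crank '[[[-0.0018,0.0094,-0.001,0,0,0,0],[-0.0059,0.018,-0.001,0,0,0,0],[-0.0115,0.0259,-0.001,0,0,0,0],[-0.0183,0.0326,-0.001,0,0,0,0],[-0.0262,0.038,-0.001,0,0,0,0]]]' >/dev/null
python3 wind.py 5 .103
```

```text
t 9.2167 ang -50.3 r 54.9 z 0.1031 Ft 6.95 Fr -4.8 Fz -4.2 open 0.0167 yaw 8.7
[[[[-0.0042,0.0024,0.0001,-0.004,-0.002,-0.002,0],[-0.0085,0.0043,0.0000,-0.004,-0.002,-0.002,0],[-0.0131,0.0058,0.0000,-0.004,-0.002,-0.002,0],[-0.0178,0.0070,0.0000,-0.004,-0.002,-0.002,0],[-0.0225,0.0077,0.0000,-0.004,-0.002,-0.002,0]]]]
```

```bash
python3 -m crank '[[[-0.0042,0.0024,0,0,0,0,0],[-0.0085,0.0043,0,0,0,0,0],[-0.0131,0.0058,0,0,0,0,0],[-0.0178,0.007,0,0,0,0,0],[-0.0225,0.0077,0,0,0,0,0]]]' >/dev/null
python3 wind.py 5 .103
```

```text
t 9.6333 ang -72.7 r 55.1 z 0.1038 Ft 5.13 Fr -3.7 Fz -4.1 open 0.0166 yaw 8.7
[[[[-0.0048,0.0004,0.0008,-0.005,-0.009,-0.003,0],[-0.0096,0.0005,0.0007,-0.005,-0.009,-0.003,0],[-0.0144,0.0002,0.0007,-0.005,-0.009,-0.003,0],[-0.0191,-0.0006,0.0006,-0.005,-0.009,-0.003,0],[-0.0238,-0.0017,0.0006,-0.005,-0.009,-0.003,0]]]]
```

Baseline at this slow speed is about 5 N. I continue in steps of about 25°.

```bash
python3 -m crank '[[[-0.0048,0.0004,0.0007,0,-0.009,0,0],[-0.0096,0.0005,0.0007,0,-0.009,0,0],[-0.0144,0.0002,0.0007,0,-0.009,0,0],[-0.0191,-0.0006,0.0006,0,-0.009,0,0],[-0.0238,-0.0017,0.0006,0,-0.009,0,0]]]' >/dev/null
python3 wind.py 5 .103
```

```text
t 10.05 ang -94.2 r 55.3 z 0.1045 Ft 4.78 Fr -0.1 Fz -4.8 open 0.0163 yaw 8.7
[[[[-0.0046,-0.0016,0.0015,-0.002,-0.008,-0.002,0],[-0.0091,-0.0033,0.0015,-0.002,-0.008,-0.002,0],[-0.0134,-0.0053,0.0014,-0.002,-0.008,-0.002,0],[-0.0175,-0.0078,0.0014,-0.002,-0.008,-0.002,0],[-0.0214,-0.0105,0.0014,-0.002,-0.008,-0.002,0]]]]
```

```bash
python3 -m crank '[[[-0.0046,-0.0016,0.0015,0,-0.008,0,0],[-0.0091,-0.0033,0.002,0,-0.008,0,0],[-0.0134,-0.0053,0.0025,0,-0.008,0,0],[-0.0175,-0.0078,0.0025,0,-0.008,0,0],[-0.0214,-0.0105,0.0025,0,-0.008,0,0]]]' >/dev/null
python3 wind.py 5 .102
```

```text
t 10.4667 ang -114.9 r 55.7 z 0.1048 Ft 5.93 Fr 3.4 Fz 1.8 open 0.0166 yaw 8.7
[[[[-0.0035,-0.0034,0.0028,0.004,-0.008,-0.001,0],[-0.0071,-0.0066,0.0027,0.004,-0.008,-0.001,0],[-0.0105,-0.0100,0.0027,0.004,-0.008,-0.001,0],[-0.0135,-0.0138,0.0027,0.004,-0.008,-0.001,0],[-0.0161,-0.0177,0.0026,0.004,-0.008,-0.001,0]]]]
```

```bash
python3 -m crank '[[[-0.0035,-0.0034,0.0015,0.004,-0.008,0,0],[-0.0071,-0.0066,0.0015,0.004,-0.008,0,0],[-0.0105,-0.01,0.0015,0.004,-0.008,0,0],[-0.0135,-0.0138,0.0015,0.004,-0.008,0,0],[-0.0161,-0.0177,0.0015,0.004,-0.008,0,0]]]' >/dev/null
python3 wind.py 5 .103
```

```text
t 10.8833 ang -136.6 r 55.7 z 0.1054 Ft 5.77 Fr 4.3 Fz 1.4 open 0.0164 yaw 8.8
[[[[-0.0020,-0.0045,0.0024,0.006,-0.003,-0.001,0],[-0.0042,-0.0087,0.0023,0.006,-0.003,-0.001,0],[-0.0060,-0.0132,0.0023,0.006,-0.003,-0.001,0],[-0.0074,-0.0178,0.0023,0.006,-0.003,-0.001,0],[-0.0084,-0.0225,0.0022,0.006,-0.003,-0.001,0]]]]
```

```bash
python3 -m crank '[[[-0.002,-0.0045,0.001,0.006,-0.003,0,0],[-0.0042,-0.0087,0.001,0.006,-0.003,0,0],[-0.006,-0.0132,0.001,0.006,-0.003,0,0],[-0.0074,-0.0178,0.001,0.006,-0.003,0,0],[-0.0084,-0.0225,0.001,0.006,-0.003,0,0]]]' >/dev/null
python3 wind.py 5 .103
```

```text
t 11.3 ang -159.3 r 55.7 z 0.1056 Ft 6.35 Fr 4.5 Fz 0.2 open 0.0164 yaw 8.8
[[[[-0.0001,-0.0049,0.0026,0.004,-0.001,-0.000,0],[-0.0004,-0.0097,0.0026,0.004,-0.001,-0.000,0],[-0.0004,-0.0145,0.0026,0.004,-0.001,-0.000,0],[0.0001,-0.0193,0.0026,0.004,-0.001,-0.000,0],[0.0009,-0.0240,0.0025,0.004,-0.001,-0.000,0]]]]
```

```bash
python3 -m crank '[[[-0.0001,-0.0049,0.001,0.004,0,0,0],[-0.0004,-0.0097,0.001,0.004,0,0,0],[-0.0004,-0.0145,0.001,0.004,0,0,0],[0.0001,-0.0193,0.001,0.004,0,0,0],[0.0009,-0.024,0.001,0.004,0,0,0]]]' >/dev/null
python3 wind.py 5 .103
```

```text
t 11.7167 ang 178.0 r 55.8 z 0.1055 Ft 6.07 Fr 2.2 Fz -0.5 open 0.0161 yaw 8.8
[[[[0.0019,-0.0045,0.0025,0.004,0.001,-0.001,0],[0.0034,-0.0091,0.0024,0.004,0.001,-0.001,0],[0.0053,-0.0135,0.0024,0.004,0.001,-0.001,0],[0.0075,-0.0177,0.0024,0.004,0.001,-0.001,0],[0.0102,-0.0217,0.0024,0.004,0.001,-0.001,0]]]]
```

```bash
python3 -m crank '[[[0.0019,-0.0045,0.001,0.004,0,0,0],[0.0034,-0.0091,0.001,0.004,0,0,0],[0.0053,-0.0135,0.001,0.004,0,0,0],[0.0075,-0.0177,0.001,0.004,0,0,0],[0.0102,-0.0217,0.001,0.004,0,0,0]]]' >/dev/null
python3 wind.py 5 .103
```

```text
t 12.1333 ang 155.3 r 55.6 z 0.1051 Ft 6.12 Fr 3.7 Fz 1.8 open 0.0168 yaw 8.8
[[[[0.0033,-0.0036,0.0021,0.002,0.004,-0.001,0],[0.0064,-0.0072,0.0021,0.002,0.004,-0.001,0],[0.0099,-0.0105,0.0021,0.002,0.004,-0.001,0],[0.0136,-0.0136,0.0020,0.002,0.004,-0.001,0],[0.0176,-0.0162,0.0020,0.002,0.004,-0.001,0]]]]
```

```bash
python3 -m crank '[[[0.0033,-0.0036,0.001,0.002,0.004,0,0],[0.0064,-0.0072,0.001,0.002,0.004,0,0],[0.0099,-0.0105,0.001,0.002,0.004,0,0],[0.0136,-0.0136,0.001,0.002,0.004,0,0],[0.0176,-0.0162,0.001,0.002,0.004,0,0]]]' >/dev/null
python3 wind.py 5 .103
```

```text
t 12.55 ang 133.0 r 55.3 z 0.1045 Ft 6.49 Fr 3.5 Fz 3.5 open 0.0163 yaw 8.7
[[[[0.0043,-0.0023,0.0015,0.002,0.004,-0.001,0],[0.0085,-0.0044,0.0014,0.002,0.004,-0.001,0],[0.0130,-0.0062,0.0014,0.002,0.004,-0.001,0],[0.0176,-0.0076,0.0014,0.002,0.004,-0.001,0],[0.0223,-0.0086,0.0014,0.002,0.004,-0.001,0]]]]
```

```bash
python3 -m crank '[[[0.0043,-0.0023,0.001,0.002,0.004,0,0],[0.0085,-0.0044,0.001,0.002,0.004,0,0],[0.013,-0.0062,0.001,0.002,0.004,0,0],[0.0176,-0.0076,0.001,0.002,0.004,0,0],[0.0223,-0.0086,0.001,0.002,0.004,0,0]]]' >/dev/null
python3 wind.py 5 .103
```

```text
t 12.9667 ang 111.5 r 55.0 z 0.1037 Ft 9.53 Fr 4.1 Fz 6.3 open 0.0165 yaw 8.7
[[[[0.0047,-0.0009,0.0007,0.001,0.006,-0.001,0],[0.0095,-0.0013,0.0007,0.001,0.006,-0.001,0],[0.0143,-0.0013,0.0006,0.001,0.006,-0.001,0],[0.0191,-0.0009,0.0006,0.001,0.006,-0.001,0],[0.0238,-0.0001,0.0006,0.001,0.006,-0.001,0]]]]
```

Stiffening shows, at about 3 to 3.5 N over the steady force. I go about 5° more to confirm it.

```bash
python3 -m crank '[[[0.0047,-0.0009,0.0005,0,0.006,0,0],[0.0075,-0.0012,0.0005,0,0.006,0,0]]]' >/dev/null
python3 wind.py 3 .103
```

```text
t 13.1333 ang 107.3 r 55.0 z 0.1035 Ft 10.3 Fr 4.5 Fz 7.4 open 0.0169 yaw 8.7
[[[[0.0029,-0.0004,0.0005,0.001,0.007,-0.002,0],[0.0057,-0.0006,0.0004,0.001,0.007,-0.002,0],[0.0086,-0.0006,0.0004,0.001,0.007,-0.002,0],[0.0115,-0.0005,0.0004,0.001,0.007,-0.002,0],[0.0144,-0.0003,0.0004,0.001,0.007,-0.002,0]]]]
```

The extra 4° added 0.8 N, which matches the spring, so the handle is now about 4 N above steady. I stop, release and lift clear.

```bash
python3 -m crank '[[[0,0,0,0,0,0,0],[0,0,0,0,0,0,0.2],[0,0,0,0,0,0,0.5],[0,0,0,0,0,0,0.5],[0,0,0,0,0,0,0.5]]]'; python3 -m crank '[[[0,0,-0.02,0,0,0,0.5],[0,0,-0.05,0,0,0,0.5],[0,0,-0.09,0,0,0,0.5],[-0.02,-0.02,-0.12,0,0,0,0.5],[-0.03,-0.04,-0.13,0,0,0,0.5]]]';python3 -m crank '[[[-0.02,-0.03,0,0,0,0,0.5],[-0.03,-0.05,0,0,0,0,0.5],[-0.03,-0.05,0,0,0,0,0.5]]]'
python3 - <<'E'
from look import *
c=cam("wrist"); im,d=save("wrist","w4"); P=cloud(c,d); Z=P[...,2]
m=(np.hypot(P[...,0]-.53,P[...,1]+.129)<.085)
for zl,zh in((.139,.150),(.118,.1275),(.081,.09),(.092,.098)):
    q=P[m&(Z>zl)&(Z<zh)]
    if len(q)>5: print(zl,len(q),q.mean(0).round(4),np.median(q[:,2]))
save("scene","s3"); a=cv2.resize(cv2.imread("pics/s3.png")[190:350,270:470],None,fx=2.7,fy=2.7,interpolation=2)
cv2.imwrite("pics/end.png",a); print(arm.state()["t"],arm.state()["force"])
E
```

```text
t: 13.55
tool_pos: [0.5148, -0.0774, 0.1041]
ee_rot: [3.14, 0.005, 0.152]
force: [0.0, 0.8, 0.1]
opening: 0.0426
t: 13.97
tool_pos: [0.4816, -0.0426, 0.2397]
ee_rot: [3.138, -0.004, 0.15]
force: [0.5, -0.2, 0.5]
opening: 0.0429
t: 14.22
tool_pos: [0.4434, 0.0045, 0.2409]
ee_rot: [3.14, -0.008, 0.153]
force: [0.3, 0.8, -0.0]
opening: 0.0426
0.139 429 [ 0.5106 -0.0762  0.1422] 0.14303428430188855
0.118 780 [ 0.5289 -0.1203  0.1224] 0.12264561805578511
0.081 559 [ 0.5323 -0.1211  0.0864] 0.08657025869980844
0.092 681 [ 0.5216 -0.1023  0.0954] 0.0954076415262688
14.3167 [ 0.27406676 -0.88394582  0.42851775]
```

View pics/end.png

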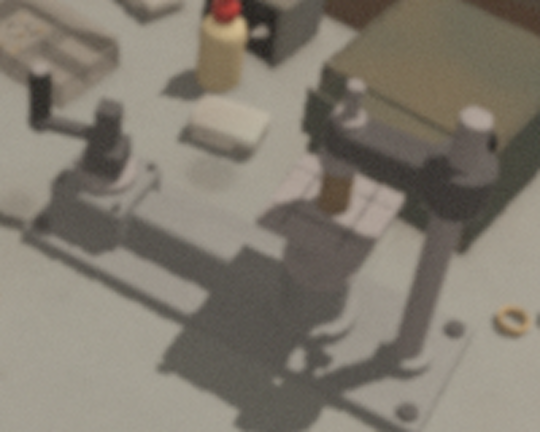

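View pics/w4.png

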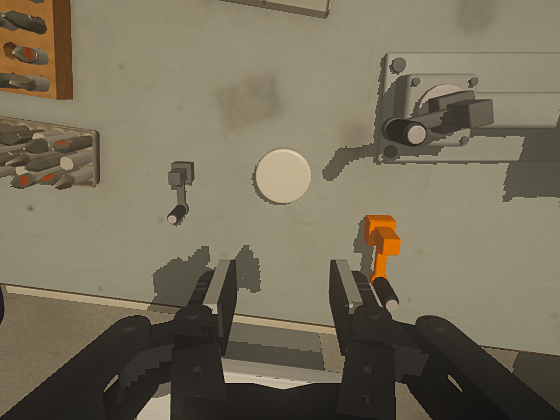

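The first picture shows the sleeve upright at (337,190) between the table and the stop foot. The second shows the crank still seated on the shaft, the gripper clear, and the bystanders where they were. I hand it in.

```bash
python3 -c "
from station import arm; print(arm.job_done())"
```

```text
the job is handed in; nothing more can be done
None
```

The crank is fitted on the drive shaft and the table is wound up until the sleeve is nipped under the stop pin. I handed the job in at about 14.3 s of the 61 s allowed; the hand-in reports no verdict.

- **Fit:** I carried the larger grey crank by its boss onto the shaft. Its underside sits about 2.4 mm above the seat, inside the 0 to 3 mm allowed. It read the same after winding.
- **Winding:** I turned the handle about 1.7 turns clockwise. The steady handle force was about 6 to 6.5 N. It rose to 9.5 N, and another 4° brought it to 10.3 N, about 4 N above steady and in line with the spring's stiffness. I stopped there.
- **Last checks:** After release the crank was still on the shaft and its handle had stayed put to within a few degrees. The sleeve was upright under the foot, and the bystanders in view looked undisturbed. The gripper was clear of everything.
- **What disagreed:** My rough camera estimate put the stop's face at about 163 mm above the bench. By feel, contact came a few millimetres higher, and I went by feel. The circle I first wound on was about 1.3 mm off centre, which showed as sideways force at the handle. I corrected it partway round.

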